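# Change the label roll in the tube labeller and push its drawer home

### The job

The tube labeller has run out of labels: take the empty cardboard core off the spindle in its open drawer and drop it in the desk bin, then set the fresh label roll upright on the spindle, right down on the platter. Finally push the drawer home until it clicks in and stays fully shut. Leave the stapler, the parcel tape and the jar where they are.

Things in the scene. Friction and masses are not known exactly. Their poses are not given: they have to be found in the camera images.
- labeller: white tube labeller fixed on the desk, 108 mm high (112 at the display). Origin on the desk under its front face, on the drawer's centre line; +x into the machine, +y its left, z up. Housing: x 0 to 198, y -143 to +78 mm; drawer opening y -64 to +64, lintel 90 mm above the desk. Right of the drawer (y -132 to -76) a tube applicator, 98 mm high, stands out 34 mm from the front
- drawer (a joint): opening of the labeller's drawer in m: 0 = fully home against its stop, 0.15 = all the way out. It slides along the labeller's -x. A sprung roller detent resists from 15 to 6 mm before home (up to about 12 N) and draws it shut over the last 4 mm; let go before that, it stays open
- front_mid (a point): point on the outer face of the drawer's front panel, on its centre line, 67 mm above the desk; axes as the labeller's, so pushing is along +x. Panel 126 wide, 14 to 90 mm above the desk, 11 mm thick; a 60 mm wide pull lip stands out 9 mm at its foot (17 to 23 mm above the desk). Home, the face is 11 mm in front of the housing
- spindle_foot (a point): where the spindle's axis meets the platter's top, 24 mm above the desk; axes as the labeller's. Steel spindle 22 mm thick, 40 high, its top 8 mm tapered. Back of the front panel 60 mm ahead (-x), drawer sides (tops 38 mm above the desk) 57 mm to either side; two 8 mm guide pins, 60 mm above the desk, 75 mm behind (+x) and 35 to either side
- spent_core: empty brown cardboard core, a tube 35 mm outside, 27 mm inside, 60 mm high, upright over the spindle at the start. Origin at the centre of its lower end, z along its axis.
- core_mid (a point): centre of the empty core, half way along its axis.
- label_roll: fresh roll of white labels standing on end on the desk: 62 mm across, 60 mm high, 27 mm hole right through. Origin at the centre of its lower end, z along its axis. About 0.16 kg.
- desk_bin: small round black desk bin, open at the top, 144 mm across its rim, 112 mm across its foot, 110 mm high, wall 3 mm. Origin on the desk at its centre. Does not move.
- stapler: blue and black stapler lying near the front edge of the desk, 36 x 140 x 43 mm; to be left alone. Origin at the centre of its underside.
- tape_roll: roll of brown parcel tape lying flat, 96 mm across, 48 mm high (wider and lower than the label roll); to be left alone. Origin at the centre of its underside.
- clear_jar: clear plastic jar with a grey lid, 58 mm across, 98 mm high; to be left alone. Origin at the centre of its underside.
Not all that is in view belongs to the job. Several things have the shape of the desk_bin; the one meant has the colours described above.

How it is judged:
By the outcome, as a careful person would: the job done as asked, in the order asked, and still so for the second after the job is handed in, with the robot touching nothing.
It also fails if it takes over 66 s, if anything falls off the work surface, if the arm or the gripper's body presses on something with over 40 N, if the wrist force passes 120 N, or if a joint passes its speed limit or range.

### The arm

A 7-joint arm with a two-finger parallel gripper is mounted at the origin on a cart in front of the work surface, level with it; the furniture and walls round the work are solid. World frame = base frame: x ahead of the robot, y to its left, z up, the work surface at z = 0. Lengths are in m, angles in degrees, forces in N, time in s.
With the tool pointing down it reaches from about 0.4 to 0.9 m from the base axis. Payload 5.5 kg.
Tool frame: the origin (TCP) lies on the centre line of the jaws, within the pads' length; the fingertips stand 25 mm ahead of it and the grasp point (between the pads) lies 6 mm ahead of it; z points along the fingers, y is the line along which they close (so a half turn about z gives the same grasp; the last joint's range is limited). The gripper opens to 85 mm and grips with 20 to 120 N. Pads are 22 mm wide; open, the fingers measure 114 mm over their backs; the gripper's body (76 mm by 85 mm) begins 54 mm behind the grasp point. The pads swing forward as they close: fully open they stand 13 mm farther back than shut.
Start: joints at [-49.034, 28.699, -24.465, 88.831, 12.651, 65.22, -12.049], TCP at [0.284, 0.585, 0.256] pointing down, gripper open.
Joint ranges: [-164.97, 164.97], [-17.58, 116.51], [-87.97, 89.64], [11.32, 138.91], [-80.73, 260.73], [10.89, 115.49], [-147.41, 147.41]. Speed limits (degrees/s): [147.25, 147.25, 180, 180, 180, 180, 180].

### API

Orientations are given as a 3x3 rotation matrix whose columns are the frame's x, y, z axes.
In Python, from station import manip, vision, boxes_of, regions_of, landmark_of gives the robot as it stands.
- The arm moves only by the tool move_arm, never from a script. Its arguments are lists of equal length, an entry for each row: "linear": the shift along the tool's x, y, z scaled (see below), a list of three; "turn": the turn, a rotation vector about the tool's x, y, z scaled (see below), a list of three; "hand": the opening, from -1 (shut) to 1 (fully open). In form: {"linear": [[dx, dy, dz], ...], "turn": [[ax, ay, az], ...], "hand": [hand, ...]}. A call has exactly 10 rows; each row is the pose to reach, as a shift and turn from the pose commanded when the call began, along the tool's axes at that moment; what a row does not reach only later rows make up. The controller multiplies each number of a shift by 200 mm and each number of a turn by pi/4 rad. A row lasts 1/8 s, in which the tool goes at most 62.5 mm and 10.7 degrees, less where a joint would pass 70% of its speed; a pose out of reach is approached as far as the arm can. A call with a number of a shift or a turn outside -1 to 1 is refused whole. A call with a gripper value outside its range is refused whole. The fingers move at their own pace and stop on an object; "grip_force" is the grip in N (left out, the last holds). Time passes only in rows, so rows that repeat a pose let the fingers close, or fill a call up. It gives the time, the measured TCP pose, the force, the opening and the grip force at its end, in the units of the state.
- manip.state(): the state, without advancing time (a new reading comes with each control period).
- vision.read_camera(name): name is "scene" or "top" or "wrist"; returns a dict with "color" (400x640x3 uint8, red, green, blue), "fx", "fy", "cx", "cy" (pixels), "D" ([k1, k2, p1, p2, k3] as OpenCV has them; the pictures are not rectified), "view" (4x4, takes a point from world to camera coordinates). Camera axes: x right, y down, z forward; pixel columns grow to the right and rows downward; lengths in m; the calibration is good to about 2 mm. A picture is of the moment at which its call begins. There is no depth.
- manip.close_job(): hands the job in; it is judged then, once.
Trained networks look in a picture, given as the dict that the camera call returned (one of the last four; its "shot" number tells which), for a name from the list of things; names that differ only in an ending like _2 or _b are one class to them, and where a whole thing is asked for, a point or a joint stands for the part that bears it (a point fixed in the world has none). Each returns a list of dicts, best first, with "confidence" (0 to 1); they miss things now and then, are a little off and sometimes report something else, mostly with a low value. They report only what shows in the picture. A call takes as long as a camera call. They do not tell look-alikes from the thing itself.
- boxes_of(picture, query): "location" ([x, y, z] in m, in the coordinates of the camera as it stood for that picture, good to about 4 mm: the middle of the surface that is visible of it).
- regions_of(picture, query): "mask" (400x640 bool, what is visible of it).
- landmark_of(picture, query): "location" ([x, y, z] in m, in the coordinates of the camera as it stood for that picture, good to about 4 mm: a listed point, or the origin of a listed thing).
The state is a dict: "t": time; "qpos": joint angles; "qd": joint speeds; "joint_torque": joint torques, N m; "eef_pos": TCP position; "tool_rot": TCP orientation; "contact_force": force on the tool from outside, world axes, zero at the start; "ft_torque": the same for the moment, N m; "finger_gap": finger opening in m; "gripper_force": force on a finger pad.
Only numpy, scipy, OpenCV 4.12 (cv2) and the standard library are available. Lean on these libraries where they do the work, as an engineer would, in place of code of your own. Each camera call takes 0.05 s, during which the arm holds its last target. There are 200 camera calls.

## Working session

There is one attempt and no reset: what is moved stays moved. The work goes in short steps, Python scripts to look and compute and a tool call to move; the robot and the scene stay as the last step left them, time stands still between calls to the robot, and variables do not carry over. Pictures are saved under pics/ and viewed, at most 10 in all, crops included, and the job is handed in when it is done.

Besides the shell and the picture viewer there is one more tool, called after ">>>" as name(argument=value, ...) on one line, values as JSON. move_arm: Moves the arm, as the interface text tells. Its arguments: {"type":"object","properties":{"linear":{"type":"array"},"turn":{"type":"array"},"hand":{"type":"array"},"grip_force":{"type":"number"}},"required":["linear","turn","hand"]}

```bash
mkdir -p pics; cat > h.py <<'E'
import numpy as np, cv2
from station import manip, vision, boxes_of, regions_of, landmark_of
def shot(n,f=None):
    p=vision.read_camera(n)
    if f: cv2.imwrite('pics/'+f,cv2.cvtColor(p['color'],cv2.COLOR_RGB2BGR))
    return p
def w(p,c):
    V=np.array(p['view']); return V[:3,:3].T@(np.array(c)-V[:3,3])
def lm(p,q,fn=landmark_of,k=3):
    for d in fn(p,q)[:k]: print(q,fn.__name__,round(d['confidence'],2),np.round(w(p,d['location']),4))
def ray(p,u,v,z):
    K=np.array([[p['fx'],0,p['cx']],[0,p['fy'],p['cy']],[0,0,1.]])
    x=cv2.undistortPoints(np.array([[[u,v]]],float),K,np.array(p['D']))[0,0]
    V=np.array(p['view']);o=-V[:3,:3].T@V[:3,3];d=V[:3,:3].T@np.array([x[0],x[1],1])
    return o+d*(z-o[2])/d[2]
def move(target,R=None):
    s=manip.state();R0=np.array(s['tool_rot'])
    d=R0.T@(np.array(target)-s['eef_pos'])/0.2
    print('lin',np.round(d,3))
    if R is not None:
        print('turn',np.round(cv2.Rodrigues(R0.T@R)[0].ravel()/(np.pi/4),3))
E
python3 - <<'E'
from h import *
s=manip.state();print(s['t'],np.round(s['tool_rot'],3).tolist(),s['finger_gap'])
for n in ['scene','top']:
    p=shot(n,n+'0.png');print(n)
    for q in ['labeller','drawer','front_mid','spindle_foot','spent_core','core_mid','label_roll','desk_bin','stapler','tape_roll','clear_jar']: lm(p,q)
E
```

```text
0.0 [[-0.9, 0.437, -0.001], [0.437, 0.9, -0.002], [0.0, -0.002, -1.0]] 0.08506204472083966
scene
labeller call 0.76 [0.621  0.0258 0.0032]Traceback (most recent call last):
  File "<stdin>", line 5, in <module>
  File "h.py", line 10, in lm
    for d in fn(p,q)[:k]: print(q,fn.__name__,round(d['confidence'],2),np.round(w(p,d['location']),4))
             ~~^^^^^
ValueError: it knows: clear_jar, core_mid, desk_bin, front_mid, label_roll, labeller, spent_core, spindle_foot, stapler, tape_roll
```

```bash
python3 - <<'E'
from h import *
for n in ['scene','top']:
    p=shot(n,n+'1.png');print(n)
    for q in ['labeller','front_mid','spindle_foot','spent_core','core_mid','label_roll','desk_bin','stapler','tape_roll','clear_jar']: lm(p,q)
E
```

```text
scene
labeller call 0.65 [0.6188 0.0257 0.0058]
labeller call 0.61 [ 0.4856 -0.3261 -0.0014]
front_mid call 0.66 [0.4584 0.0377 0.0691]
spindle_foot call 0.6 [0.5326 0.0353 0.025 ]
spent_core call 0.86 [0.5288 0.0342 0.0256]
spent_core call 0.5 [ 0.4738  0.2663 -0.0012]
core_mid call 0.62 [0.5315 0.0303 0.0545]
core_mid call 0.62 [ 0.4739  0.2648 -0.    ]
label_roll call 0.75 [ 0.4758  0.268  -0.0009]
desk_bin call 0.82 [ 0.4866 -0.3285 -0.0016]
stapler call 0.97 [0.3372 0.2274 0.0015]
tape_roll call 0.71 [0.6534 0.3891 0.0011]
clear_jar call 0.85 [ 6.897e-01 -3.229e-01 -2.000e-04]
top
labeller call 0.97 [0.6138 0.0245 0.0052]
front_mid call 0.96 [0.462  0.0421 0.0673]
spindle_foot call 0.66 [0.5316 0.0375 0.0251]
spindle_foot call 0.46 [6.493e-01 3.931e-01 4.000e-04]
spent_core call 0.55 [0.5265 0.038  0.022 ]
core_mid call 0.5 [0.5282 0.0314 0.0538]
label_roll call 0.9 [ 0.4762  0.267  -0.0018]
desk_bin call 0.85 [ 0.4854 -0.3207  0.0015]
desk_bin call 0.65 [ 0.3738 -0.114   0.0017]
desk_bin call 0.32 [0.531  0.0388 0.0213]
stapler call 0.82 [0.3357 0.2374 0.0004]
tape_roll call 0.73 [ 0.646   0.3933 -0.0014]
clear_jar call 0.9 [ 0.6839 -0.3153 -0.0007]
```

View pics/scene0.png

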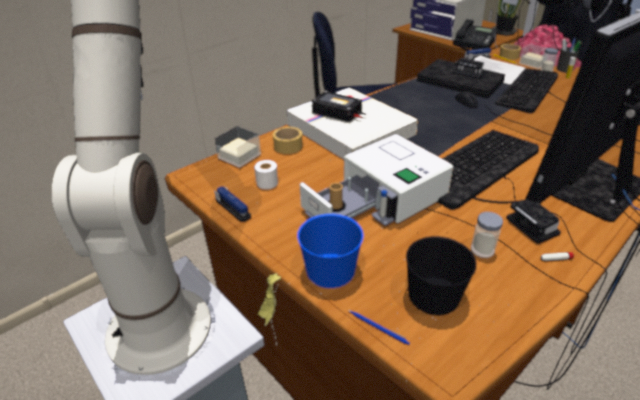

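```bash
ls pics
```

```text
scene0.png
scene1.png
top1.png
```

The scene view shows the black bin at (440,275), the blue decoy at (330,250), the core in the drawer at (337,195), the roll at (266,175) and the stapler at (233,203).

View pics/top1.png

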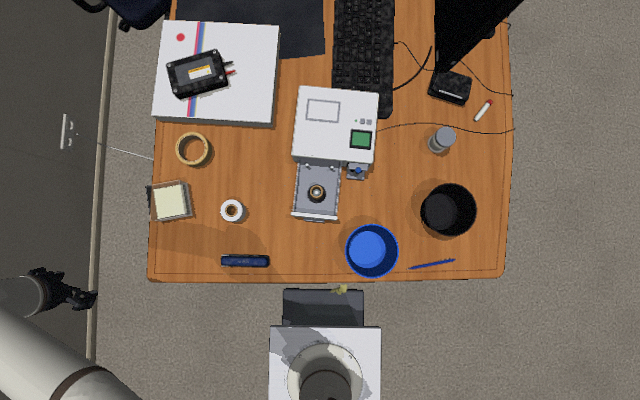

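```bash
python3 - <<'E'
from h import *
p=shot('top')
for q,z in [('label_roll',.06),('spent_core',.084),('desk_bin',.11)]:
    for d in regions_of(p,q)[:2]:
        m=d['mask'];v,u=np.nonzero(m);print(q,d['confidence'],m.sum(),u.min(),u.max(),v.min(),v.max(),ray(p,u.mean(),v.mean(),z))
print('cam',-np.array(p['view'])[:3,:3].T@np.array(p['view'])[:3,3])
E
```

```text
label_roll 0.95 426 221 245 199 221 [0.47441505 0.26368739 0.06      ]
spent_core 0.58 74 310 321 185 198 [0.53061256 0.03669906 0.084     ]
desk_bin 0.91 2391 420 478 183 236 [ 0.48427895 -0.32089483  0.11      ]
desk_bin 0.58 2355 344 398 224 278 [ 0.37304253 -0.11321317  0.11      ]
cam [0.4154038  0.02339422 1.21386848]
```

The top view agrees with the networks: core at about (0.530,0.036), roll at (0.475,0.265), black bin at (0.485,-0.322), and the labeller yawed about -4°. The next move goes toward the core.

>>> move_arm(linear=[[-0.25,-0.21,0],[-0.5,-0.42,0],[-0.75,-0.63,0],[-1,-0.84,0],[-1,-0.84,0],[-1,-0.84,0],[-1,-0.84,0],[-1,-0.84,0],[-1,-0.84,0],[-1,-0.84,0]], turn=[[0,0,-0.12],[0,0,-0.24],[0,0,-0.36],[0,0,-0.48],[0,0,-0.48],[0,0,-0.48],[0,0,-0.48],[0,0,-0.48],[0,0,-0.48],[0,0,-0.48]], hand=[1,1,1,1,1,1,1,1,1,1])

```text
t: 2.65
eef_pos: [0.39, 0.3469, 0.2562]
tool_rot: [[-0.997, 0.074, -0.0], [0.074, 0.997, 0.0], [0.0, 0.0, -1.0]]
contact_force: [0.9, -0.3, -0.6]
finger_gap: 0.0852
gripper_force: 0.0
```

```bash
python3 - <<'E'
from h import *
p=shot('wrist','w1.png');s=manip.state();print(s['t'],s['eef_pos'],np.round(s['tool_rot'],3).tolist())
for q in ['label_roll','core_mid','spindle_foot','front_mid']: lm(p,q)
move([.53,.036,.25]); move([.475,.265,.25])
E
```

```text
2.7 [0.39007179 0.34669568 0.25620162] [[-0.997, 0.074, -0.0], [0.074, 0.997, 0.0], [0.0, 0.0, -1.0]]
label_roll call 0.8 [0.4783 0.2657 0.005 ]
label_roll call 0.23 [0.3353 0.2352 0.0015]
core_mid call 0.95 [0.5314 0.029  0.0542]
spindle_foot call 0.96 [0.5311 0.0314 0.0256]
front_mid call 0.98 [0.4571 0.0349 0.0697]
front_mid call 0.71 [0.4759 0.2689 0.0052]
lin [-0.812 -1.495  0.031]
lin [-0.453 -0.374  0.031]
```

>>> move_arm(linear=[[-0.16,-0.3,0],[-0.32,-0.6,0],[-0.48,-0.9,0],[-0.54,-1,0],[-0.54,-1,0],[-0.54,-1,0],[-0.54,-1,0],[-0.54,-1,0],[-0.54,-1,0],[-0.54,-1,0]], turn=[[0,0,0],[0,0,0],[0,0,0],[0,0,0],[0,0,0],[0,0,0],[0,0,0],[0,0,0],[0,0,0],[0,0,0]], hand=[0.4,0.4,0.4,0.4,0.4,0.4,0.4,0.4,0.4,0.4])

```text
t: 4.15
eef_pos: [0.483, 0.1391, 0.2563]
tool_rot: [[-0.997, 0.074, -0.0], [0.074, 0.997, -0.0], [0.0, -0.0, -1.0]]
contact_force: [0.7, -0.4, 0.2]
finger_gap: 0.0596
gripper_force: 0.0
```

```bash
python3 - <<'E'
from h import *
p=shot('wrist','w2.png');s=manip.state();print(s['t'],s['eef_pos'],s['finger_gap'])
for q in ['core_mid','spent_core','spindle_foot','front_mid','labeller']: lm(p,q,k=1)
move([.531,.034,.25])
E
```

```text
4.2 [0.48303159 0.1390086  0.25627442] 0.05990154088868853
core_mid call 0.83 [0.5287 0.0256 0.054 ]
spent_core call 0.7 [0.5313 0.0316 0.0239]
spindle_foot call 0.73 [0.5315 0.0317 0.0224]
front_mid call 0.91 [0.4578 0.0345 0.0666]
lin [-0.278 -0.505  0.031]
```

View pics/w2.png

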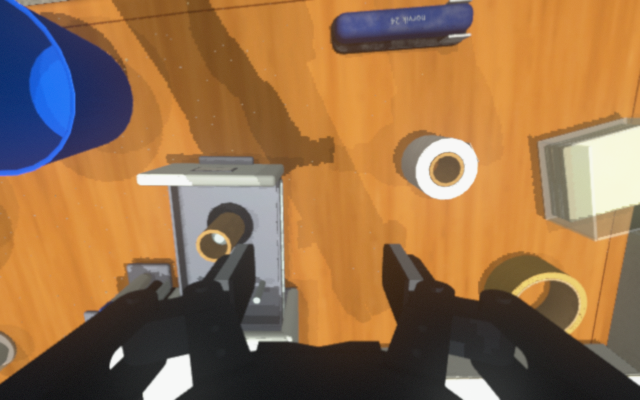

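The wrist view shows the core's top ring at (214,245), the label roll's hole at (446,168), and the drawer panel level in the image, so the tool yaw matches.

```bash
python3 - <<'E'
from h import *
p=shot('wrist')
print(ray(p,214,245,.084),ray(p,446,168,.06))
print('panel',ray(p,138,184,.09),ray(p,283,182,.09))
move([.531,.034,.25])
E
```

```text
[0.5307952  0.03238993 0.084     ] [0.47594605 0.26566221 0.06      ]
panel [ 0.46444809 -0.02465182  0.09      ] [0.47235453 0.10684461 0.09      ]
lin [-0.278 -0.505  0.031]
```

>>> move_arm(linear=[[-0.14,-0.25,0],[-0.28,-0.51,0],[-0.28,-0.51,0],[-0.28,-0.51,0.1],[-0.28,-0.51,0.3],[-0.28,-0.51,0.5],[-0.28,-0.51,0.7],[-0.28,-0.51,0.82],[-0.28,-0.51,0.9],[-0.28,-0.51,0.9]], turn=[[0,0,0],[0,0,0],[0,0,0],[0,0,0],[0,0,0],[0,0,0],[0,0,0],[0,0,0],[0,0,0],[0,0,0]], hand=[0.4,0.4,0.4,0.4,0.4,0.4,0.4,0.4,0.4,0.4])

```text
t: 5.75
eef_pos: [0.5305, 0.0333, 0.0754]
tool_rot: [[-0.997, 0.074, -0.002], [0.074, 0.997, 0.0], [0.002, -0.0, -1.0]]
contact_force: [-0.8, 0.1, 0.3]
finger_gap: 0.0601
gripper_force: 0.0
```

>>> move_arm(linear=[[0,0,0],[0,0,0],[0,0,0],[0,0,0],[0,0,0],[0,0,0],[0,0,-0.1],[0,0,-0.3],[0,0,-0.5],[0,0,-0.7]], turn=[[0,0,0],[0,0,0],[0,0,0],[0,0,0],[0,0,0],[0,0,0],[0,0,0],[0,0,0],[0,0,0],[0,0,0]], hand=[-0.4,-0.4,-0.4,-0.4,-0.4,-0.4,-0.4,-0.4,-0.4,-0.4], grip_force=25)

```text
t: 7.0
eef_pos: [0.531, 0.0328, 0.2176]
tool_rot: [[-0.997, 0.075, -0.0], [0.075, 0.997, -0.0], [0.0, -0.0, -1.0]]
contact_force: [-0.0, -0.7, -0.9]
finger_gap: 0.0349
gripper_force: 25.2
```

```bash
python3 - <<'E'
from h import *
p=shot('wrist','w3.png');s=manip.state();print(s['t'],s['eef_pos'],s['finger_gap'],s['gripper_force'])
for q in ['core_mid','spent_core','spindle_foot','front_mid']: lm(p,q,k=1)
move([.485,-.322,.2])
E
```

```text
7.05 [0.53414426 0.03316646 0.22307154] 0.035027812951452554 25.174840036779642
core_mid call 0.85 [0.5299 0.0283 0.1953]
spent_core call 0.8 [0.5292 0.0291 0.1581]
spindle_foot call 0.6 [0.5347 0.0336 0.0232]
front_mid call 0.94 [0.4605 0.0334 0.0659]
lin [ 0.096 -1.786  0.08 ]
```

View pics/w3.png

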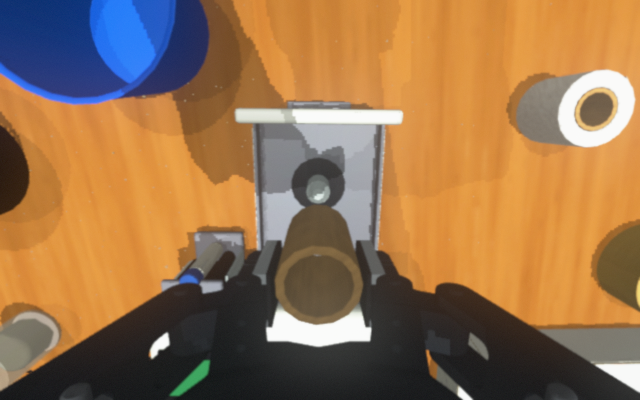

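The core is held and clear of the spindle. The bare spindle top shows at (318,188), and the panel lies at rows 110 to 122. The core goes to the black bin next.

>>> move_arm(linear=[[0,-0.2,-0.05],[0,-0.45,-0.05],[0,-0.7,-0.05],[0,-0.95,-0.05],[0,-1,-0.05],[0,-1,-0.05],[0,-1,-0.05],[0,-1,-0.05],[0,-1,-0.05],[0,-1,-0.05]], turn=[[0,0,0],[0,0,0],[0,0,0],[0,0,0],[0,0,0],[0,0,0],[0,0,0],[0,0,0],[0,0,0],[0,0,0]], hand=[-0.4,-0.4,-0.4,-0.4,-0.4,-0.4,-0.4,-0.4,-0.4,-0.4])

```text
t: 8.5
eef_pos: [0.5165, -0.166, 0.2264]
tool_rot: [[-0.997, 0.074, 0.0], [0.074, 0.997, 0.0], [-0.0, 0.0, -1.0]]
contact_force: [-0.5, 0.3, -0.7]
finger_gap: 0.0354
gripper_force: 25.2
```

```bash
python3 - <<'E'
from h import *
p=shot('wrist');s=manip.state();print(s['t'],s['eef_pos'],s['finger_gap'],s['gripper_force'])
for q in ['desk_bin']: lm(p,q,k=3)
move([.485,-.322,.16])
E
```

```text
8.55 [ 0.51647093 -0.16621432  0.22636601] 0.03470497436562803 25.193949043750763
desk_bin call 0.93 [ 0.4858 -0.3256 -0.0007]
desk_bin call 0.88 [ 0.3735 -0.1128  0.0066]
lin [ 0.099 -0.788  0.332]
```

>>> move_arm(linear=[[0.03,-0.2,0],[0.06,-0.45,0],[0.1,-0.7,0],[0.1,-0.79,0],[0.1,-0.79,0.2],[0.1,-0.79,0.4],[0.1,-0.79,0.4],[0.1,-0.79,0.4],[0.1,-0.79,0.4],[0.1,-0.79,0.4]], turn=[[0,0,0],[0,0,0],[0,0,0],[0,0,0],[0,0,0],[0,0,0],[0,0,0],[0,0,0],[0,0,0],[0,0,0]], hand=[-0.4,-0.4,-0.4,-0.4,-0.4,-0.4,-0.4,-0.4,0.5,1])

```text
t: 9.85
eef_pos: [0.4856, -0.3231, 0.1479]
tool_rot: [[-0.997, 0.075, 0.002], [0.075, 0.997, -0.001], [-0.002, -0.001, -1.0]]
contact_force: [-0.6, 0.6, -0.2]
finger_gap: 0.0698
gripper_force: 0.0
```

>>> move_arm(linear=[[0,0,0],[0,0,0],[0,0,0],[0,0,-0.2],[0,0,-0.4],[0,0.2,-0.5],[0,0.45,-0.5],[0,0.7,-0.5],[0,0.95,-0.5],[0,1,-0.5]], turn=[[0,0,0],[0,0,0],[0,0,0],[0,0,0],[0,0,0],[0,0,0],[0,0,0],[0,0,0],[0,0,0],[0,0,0]], hand=[1,1,1,1,1,1,1,1,1,1])

```text
t: 11.1
eef_pos: [0.4999, -0.1188, 0.2465]
tool_rot: [[-0.998, 0.068, 0.0], [0.068, 0.998, 0.001], [-0.0, 0.001, -1.0]]
contact_force: [-0.0, -0.2, -0.0]
finger_gap: 0.0855
gripper_force: 0.0
```

```bash
python3 - <<'E'
from h import *
p=shot('wrist');q=shot('top','top2.png');s=manip.state();print(s['t'],s['eef_pos'],s['finger_gap'])
lm(p,'spindle_foot',k=1);lm(p,'front_mid',k=1);lm(q,'spent_core');lm(p,'spent_core');lm(q,'front_mid')
cv2.imwrite('pics/w4.png',cv2.cvtColor(np.hstack([p['color'][:, :],q['color'][100:300,280:500].repeat(2,0).repeat(2,1)])[:, 0:1080],cv2.COLOR_RGB2BGR)[:, ::1][:, 280:1080])
E
```

```text
11.2 [ 0.49975812 -0.12192731  0.24639521] 0.08511079072279559
spindle_foot call 0.94 [0.5317 0.0312 0.026 ]
front_mid call 0.77 [0.46   0.0346 0.0683]
spent_core call 0.68 [ 0.4913 -0.3252  0.0113]
spent_core call 0.93 [ 0.4913 -0.3307  0.0127]
front_mid call 0.66 [0.4592 0.042  0.0693]
```

View pics/w4.png

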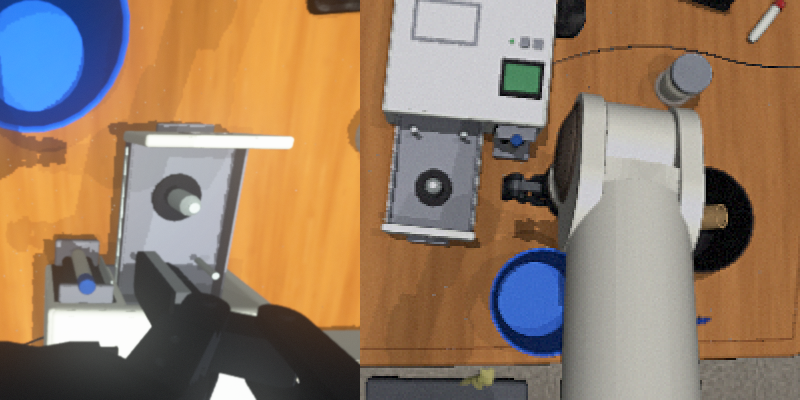

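The core lies in the black bin, and the spindle top shows at full-image pixel (472,206). Next the label roll.

>>> move_arm(linear=[[0,0.25,0],[0,0.5,0],[0,0.75,0],[0,1,0],[0,1,0],[0,1,0],[0,1,0],[0,1,0],[0,1,0],[0,1,0]], turn=[[0,0,0],[0,0,0],[0,0,0],[0,0,0],[0,0,0],[0,0,0],[0,0,0],[0,0,0],[0,0,0],[0,0,0]], hand=[1,1,1,1,1,1,1,1,1,1])

```text
t: 12.7
eef_pos: [0.5145, 0.076, 0.2463]
tool_rot: [[-0.997, 0.075, 0.0], [0.075, 0.997, -0.0], [-0.0, -0.0, -1.0]]
contact_force: [0.3, 0.4, -0.0]
finger_gap: 0.0851
gripper_force: 0.0
```

```bash
python3 - <<'E'
from h import *
p=shot('wrist','w5.png');s=manip.state();print(s['t'],s['eef_pos'])
lm(p,'spindle_foot',k=1);lm(p,'label_roll',k=1)
for d in regions_of(p,'label_roll')[:1]:
    v,u=np.nonzero(d['mask']);print(u.min(),u.max(),v.min(),v.max())
move([.4755,.266,.245])
E
```

```text
12.75 [0.51453259 0.07610801 0.24631218]
spindle_foot call 0.93 [0.5313 0.03   0.0241]
label_roll call 0.98 [0.4796 0.2681 0.0034]
460 552 98 164
lin [0.265 0.931 0.006]
```

View pics/w5.png

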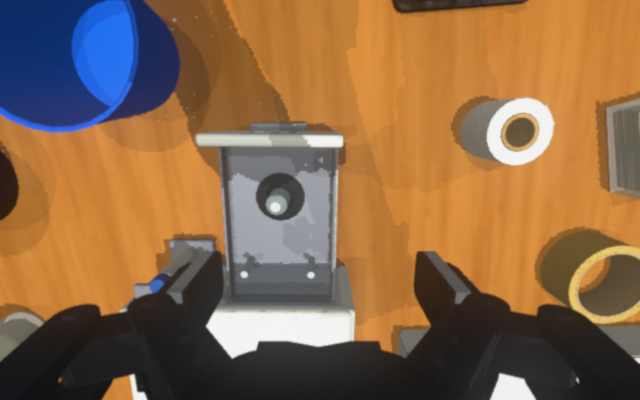

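The view shows the spindle top at about (276,206), the guide pins at (244,275) and (311,275), and the roll's hole at (520,131).

```bash
python3 - <<'E'
from h import *
p=shot('wrist')
print('spindle',ray(p,276,206,.064),'disc',ray(p,281,196,.024),'roll',ray(p,520,131,.06))
a,b=ray(p,244,275,.06),ray(p,311,275,.06);print('pins',a,b)
th=np.radians(-3.8);m=(a+b)/2;print('foot from pins',m[:2]-.075*np.array([np.cos(th),np.sin(th)]))
f=p['color'][185:225,255:300];cv2.imwrite('pics/c1.png',cv2.cvtColor(cv2.resize(f,None,fx=12,fy=12),cv2.COLOR_RGB2BGR))
E
```

```text
spindle [0.53002201 0.03306323 0.064     ] disc [0.5296772  0.03345501 0.024     ] roll [0.47588225 0.26681187 0.06      ]
pins [ 0.6035042  -0.00929428  0.06      ] [0.60874009 0.06101095 0.06      ]
foot from pins [0.53128703 0.03082888]
```

View pics/c1.png

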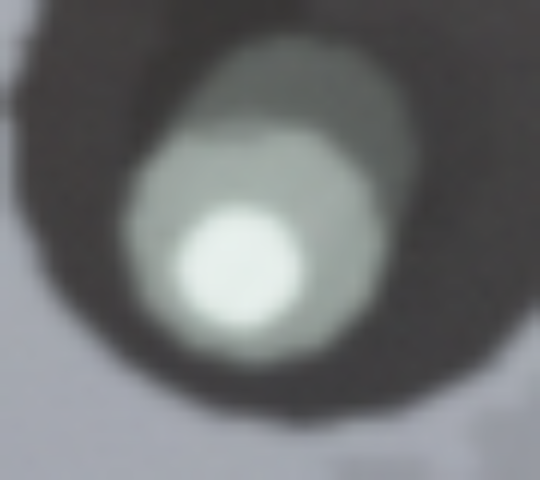

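>>> move_arm(linear=[[0.06,0.25,0],[0.13,0.5,0],[0.2,0.75,0],[0.26,0.93,0],[0.26,0.93,0.2],[0.26,0.93,0.4],[0.26,0.93,0.4],[0.26,0.93,0.4],[0.26,0.93,0.4],[0.26,0.93,0.4]], turn=[[0,0,0],[0,0,0],[0,0,0],[0,0,0],[0,0,0],[0,0,0],[0,0,0],[0,0,0],[0,0,0],[0,0,0]], hand=[1,1,1,1,1,1,1,1,1,1])

```text
t: 14.2
eef_pos: [0.4774, 0.266, 0.1677]
tool_rot: [[-0.997, 0.075, 0.002], [0.075, 0.997, 0.001], [-0.002, 0.001, -1.0]]
contact_force: [0.1, -0.4, -0.8]
finger_gap: 0.0855
gripper_force: 0.0
```

```bash
python3 - <<'E'
from h import *
p=shot('wrist','w6.png');s=manip.state();print(s['t'],s['eef_pos'],s['finger_gap'])
lm(p,'label_roll',k=1)
for d in regions_of(p,'label_roll')[:1]:
    v,u=np.nonzero(d['mask']);print(u.min(),u.max(),v.min(),v.max())
move([.4755,.266,.055])
E
```

```text
14.25 [0.47722983 0.26592256 0.16746586] 0.08553130639790772
label_roll call 0.7 [0.4783 0.2679 0.0016]
278 361 157 245
lin [0.008 0.    0.56 ]
```

View pics/w6.png

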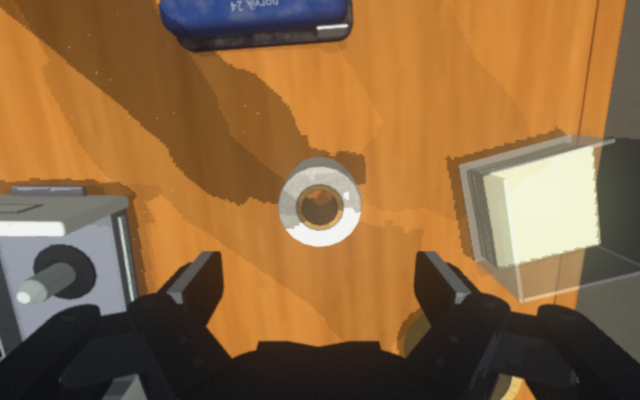

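The roll is centred between the fingers, with its hole at (320,206). The spindle tip works out at about (0.531,0.032).

```bash
python3 - <<'E'
from h import *
p=shot('wrist');print(ray(p,320,206,.06)); move(list(ray(p,320,206,.06)[:2])+[.052])
E
```

```text
[0.4749546  0.26659875 0.06      ]
lin [0.01  0.004 0.574]
```

>>> move_arm(linear=[[0.01,0,0.15],[0.01,0,0.3],[0.01,0,0.45],[0.01,0,0.57],[0.01,0,0.57],[0.01,0,0.57],[0.01,0,0.57],[0.01,0,0.57],[0.01,0,0.57],[0.01,0,0.57]], turn=[[0,0,0],[0,0,0],[0,0,0],[0,0,0],[0,0,0],[0,0,0],[0,0,0],[0,0,0],[0,0,0],[0,0,0]], hand=[1,1,1,1,1,1,0.1,0.1,0.1,0.1], grip_force=35)

```text
t: 15.65
eef_pos: [0.4754, 0.2664, 0.0539]
tool_rot: [[-0.997, 0.075, 0.002], [0.075, 0.997, 0.001], [-0.002, 0.001, -1.0]]
contact_force: [-1.2, -0.6, 5.3]
finger_gap: 0.0606
gripper_force: 37.5
```

>>> move_arm(linear=[[0,0,0],[0,0,0],[0,0,0],[0,0,-0.2],[0,0,-0.4],[0,0,-0.6],[0,0,-0.75],[0,0,-0.75],[0,0,-0.75],[0,0,-0.75]], turn=[[0,0,0],[0,0,0],[0,0,0],[0,0,0],[0,0,0],[0,0,0],[0,0,0],[0,0,0],[0,0,0],[0,0,0]], hand=[0.1,0.1,0.1,0.1,0.1,0.1,0.1,0.1,0.1,0.1])

```text
t: 16.9
eef_pos: [0.4736, 0.2651, 0.2007]
tool_rot: [[-0.997, 0.075, -0.003], [0.075, 0.997, -0.001], [0.003, -0.002, -1.0]]
contact_force: [-0.4, -0.4, -1.5]
finger_gap: 0.06
gripper_force: 39.8
```

```bash
python3 - <<'E'
from h import *
p=shot('wrist','w7.png');s=manip.state();print(s['t'],s['eef_pos'],s['finger_gap'],s['gripper_force'])
print(np.round(s['tool_rot'],3).tolist())
lm(p,'label_roll',k=1);move([.531,.032,.21])
E
```

```text
16.95 [0.4736849  0.26527656 0.20078561] 0.06034091388869964 39.801296442747116
[[-0.997, 0.075, -0.003], [0.075, 0.997, -0.001], [0.002, -0.001, -1.0]]
label_roll call 0.96 [0.4759 0.268  0.1539]
lin [-0.372 -1.143 -0.045]
```

View pics/w7.png

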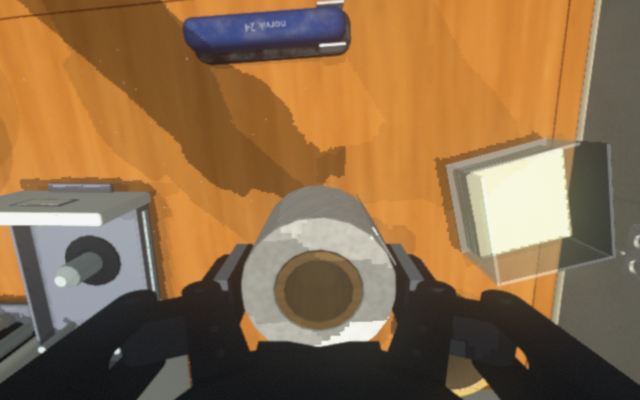

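The roll is held upright, with the centre of its top face at (319,289) and the core ring 88 px wide. I compute its offset in the hand.

```bash
python3 - <<'E'
from h import *
p=shot('wrist');s=manip.state();V=np.array(p['view']);o=-V[:3,:3].T@V[:3,3]
R=np.array(s['tool_rot'])
print('cam',o,'f',p['fx'],'axis',V[2,:3])
for z in (.203,.207,.211): 
    r=ray(p,319,289,z);print(z,r,R.T@(r-s['eef_pos']),'depth',(V[:3,:3]@r+V[:3,3])[2])
for n in ['label_roll']:
    d=landmark_of(p,n)[0];print(R.T@(w(p,d['location'])-s['eef_pos']))
g=cv2.cvtColor(p['color'],cv2.COLOR_RGB2HSV)[230:360,240:400]
m=((g[...,1]>70)).astype(np.uint8);c=max(cv2.findContours(m,0,2)[0],key=cv2.contourArea)
print(cv2.fitEllipse(c))
move([.531,.032,.21])
E
```

```text
cam [0.41005176 0.26978241 0.31919217] f 318.43169351134617 axis [ 0.25548791 -0.02046241 -0.96659568]
0.203 [0.47660636 0.2649497  0.203     ] [-0.00266945 -0.00040075 -0.00184882] depth 0.1294136371152188
0.207 [0.47431517 0.26511607 0.207     ] [-0.00036458 -0.00040946 -0.0058444 ] depth 0.12495847863477041
0.211 [0.47202398 0.26528244 0.211     ] [ 0.00194029 -0.00041818 -0.00983999] depth 0.12050332015432197
[-0.00419195 -0.00032073  0.04886349]
((78.15425109863281, 59.36090087890625), (78.18157196044922, 86.33392333984375), 89.42623901367188)
lin [-0.371 -1.144 -0.043]
```

>>> move_arm(linear=[[-0.09,-0.25,-0.05],[-0.18,-0.5,-0.05],[-0.27,-0.75,-0.05],[-0.37,-1,-0.05],[-0.37,-1,-0.05],[-0.37,-1,-0.05],[-0.37,-1,-0.05],[-0.37,-1,-0.05],[-0.37,-1,-0.05],[-0.37,-1,-0.05]], turn=[[0,0,0],[0,0,0],[0,0,0],[0,0,0],[0,0,0],[0,0,0],[0,0,0],[0,0,0],[0,0,0],[0,0,0]], hand=[0.1,0.1,0.1,0.1,0.1,0.1,0.1,0.1,0.1,0.1])

```text
t: 18.35
eef_pos: [0.5333, 0.0612, 0.2123]
tool_rot: [[-0.997, 0.074, -0.0], [0.074, 0.997, 0.0], [0.0, 0.0, -1.0]]
contact_force: [-0.3, 0.5, -1.8]
finger_gap: 0.0605
gripper_force: 39.8
```

```bash
python3 - <<'E'
from h import *
p=shot('wrist','w8.png');s=manip.state();print(s['t'],s['eef_pos'],s['finger_gap'])
for k in range(2):
    p=shot('wrist');lm(p,'spindle_foot',k=1);lm(p,'label_roll',k=1)
move([.531,.032,.21])
E
```

```text
18.4 [0.53336705 0.06105495 0.21230231] 0.06035031573318844
spindle_foot call 0.63 [0.5305 0.0338 0.0226]
label_roll call 0.84 [0.5353 0.0623 0.163 ]
spindle_foot call 0.59 [0.5313 0.0303 0.0249]
label_roll call 0.94 [0.5388 0.061  0.1617]
lin [ 0.001 -0.145  0.011]
```

>>> move_arm(linear=[[0.006,-0.08,0],[0.006,-0.146,0],[0.006,-0.146,0.1],[0.006,-0.146,0.2],[0.006,-0.146,0.3],[0.006,-0.146,0.4],[0.006,-0.146,0.45],[0.006,-0.146,0.48],[0.006,-0.146,0.5],[0.006,-0.146,0.5]], turn=[[0,0,0],[0,0,0],[0,0,0],[0,0,0],[0,0,0],[0,0,0],[0,0,0],[0,0,0],[0,0,0],[0,0,0]], hand=[0.1,0.1,0.1,0.1,0.1,0.1,0.1,0.1,0.1,0.1])

```text
t: 19.95
eef_pos: [0.5302, 0.0318, 0.1125]
tool_rot: [[-0.997, 0.075, 0.0], [0.075, 0.997, -0.0], [-0.0, 0.0, -1.0]]
contact_force: [-0.3, 1.7, -1.5]
finger_gap: 0.0605
gripper_force: 39.8
```

```bash
python3 - <<'E'
from h import *
p=shot('scene');w_=shot('wrist');s=manip.state();print(s['t'],s['eef_pos'],s['contact_force'],s['ft_torque'],s['finger_gap'])
lm(w_,'front_mid',k=1);lm(w_,'label_roll',k=1);lm(p,'label_roll',k=1)
a=cv2.resize(p['color'][150:240,290:400],None,fx=4,fy=4);b=cv2.resize(w_['color'],(576,360))[:, 100:460]
cv2.imwrite('pics/w9.png',cv2.cvtColor(np.hstack([a[:360],b]),cv2.COLOR_RGB2BGR)[:, :800])
E
```

```text
20.05 [0.53042015 0.03189972 0.11275432] [-0.05234634 -0.22976292 -2.354175  ] [ 0.02244094  0.01091373 -0.00232405] 0.06015095940617119
front_mid call 0.63 [0.4565 0.0383 0.0681]
label_roll call 0.81 [0.5341 0.0346 0.0586]
label_roll call 0.95 [0.5312 0.0336 0.0564]
```

View pics/w9.png

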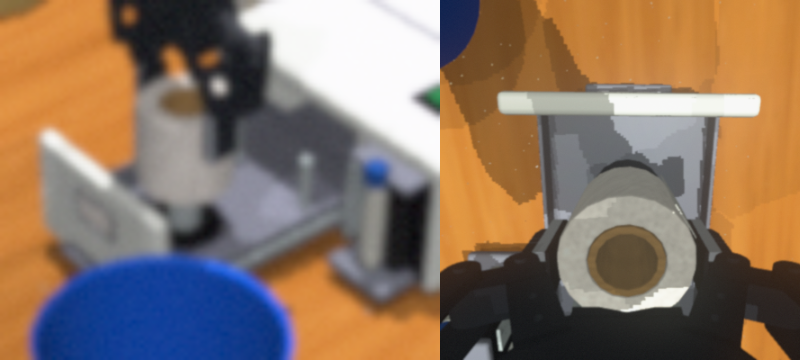

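The roll sits over the spindle: in the scene crop the spindle shows centred beneath it. I descend gently.

>>> move_arm(linear=[[0,0,0.01],[0,0,0.02],[0,0,0.03],[0,0,0.04],[0,0,0.05],[0,0,0.06],[0,0,0.07],[0,0,0.08],[0,0,0.08],[0,0,0.08]], turn=[[0,0,0],[0,0,0],[0,0,0],[0,0,0],[0,0,0],[0,0,0],[0,0,0],[0,0,0],[0,0,0],[0,0,0]], hand=[0.1,0.1,0.1,0.1,0.1,0.1,0.1,0.1,0.1,0.1])

```text
t: 21.45
eef_pos: [0.5301, 0.0318, 0.0963]
tool_rot: [[-0.997, 0.075, 0.0], [0.075, 0.997, 0.0], [-0.0, 0.0, -1.0]]
contact_force: [0.1, 0.8, -2.4]
finger_gap: 0.0605
gripper_force: 39.8
```

>>> move_arm(linear=[[0,0,0.02],[0,0,0.04],[0,0,0.06],[0,0,0.075],[0,0,0.085],[0,0,0.09],[0,0,0.095],[0,0,0.095],[0,0,0.095],[0,0,0.095]], turn=[[0,0,0],[0,0,0],[0,0,0],[0,0,0],[0,0,0],[0,0,0],[0,0,0],[0,0,0],[0,0,0],[0,0,0]], hand=[0.1,0.1,0.1,0.1,0.1,0.1,0.1,0.1,0.1,0.1])

```text
t: 22.7
eef_pos: [0.5307, 0.0318, 0.0779]
tool_rot: [[-0.997, 0.075, 0.001], [0.075, 0.997, -0.0], [-0.001, 0.0, -1.0]]
contact_force: [-0.5, -0.8, 5.7]
finger_gap: 0.0607
gripper_force: 40.4
```

The roll is seated, with platter contact felt. I release it, rise, and go in front of the drawer.

>>> move_arm(linear=[[0,0,0],[0,0,0],[0,0,0],[0,0,0],[0,0,-0.1],[0,0,-0.3],[0,0,-0.5],[0,0,-0.5],[0,0,-0.5],[0,0,-0.5]], turn=[[0,0,0],[0,0,0],[0,0,0],[0,0,0],[0,0,0],[0,0,0],[0,0,0],[0,0,0],[0,0,0],[0,0,0]], hand=[0.8,0.8,0.8,0.8,0.8,0.8,0.8,0.8,0.8,0.8])

```text
t: 23.95
eef_pos: [0.529, 0.0317, 0.176]
tool_rot: [[-0.997, 0.075, -0.003], [0.075, 0.997, -0.0], [0.003, -0.0, -1.0]]
contact_force: [-0.9, -0.9, -0.8]
finger_gap: 0.0766
gripper_force: 0.0
```

>>> move_arm(linear=[[0.2,0,0],[0.4,0,0],[0.6,0,0],[0.78,0,0],[0.78,0,0],[0.78,0,0],[0.78,0,0],[0.78,0,0],[0.78,0,0],[0.78,0,0]], turn=[[0,0,0],[0,0,0],[0,0,0],[0,0,0],[0,0,0],[0,0,0],[0,0,0],[0,0,0],[0,0,0],[0,0,0]], hand=[0.8,0.8,0,-1,-1,-1,-1,-1,-1,-1])

```text
t: 25.2
eef_pos: [0.3745, 0.0435, 0.1772]
tool_rot: [[-0.997, 0.075, -0.0], [0.075, 0.997, 0.0], [0.0, 0.0, -1.0]]
contact_force: [0.5, 0.5, -0.2]
finger_gap: 0.0002
gripper_force: 0.0
```

```bash
python3 - <<'E'
from h import *
p=shot('wrist');q=shot('top');c=shot('scene');s=manip.state();print(s['t'],s['eef_pos'],s['finger_gap'])
for x in (p,q,c): lm(x,'front_mid',k=1);lm(x,'label_roll',k=1)
a=cv2.resize(c['color'][150:240,290:400],None,fx=4,fy=4);b=cv2.resize(p['color'],(576,360))[:, 100:460]
cv2.imwrite('pics/w10.png',cv2.cvtColor(np.hstack([a[:360],b]),cv2.COLOR_RGB2BGR)[:, :800])
E
```

```text
25.35 [0.37448147 0.04346888 0.17729158] 0.0003268272603369222
label_roll call 0.6 [0.5369 0.0339 0.0293]
front_mid call 0.59 [0.4623 0.0436 0.0671]
label_roll call 0.79 [0.5302 0.0339 0.0248]
front_mid call 0.73 [0.4627 0.0377 0.072 ]
label_roll call 0.97 [0.5321 0.0303 0.0236]
```

View pics/w10.png

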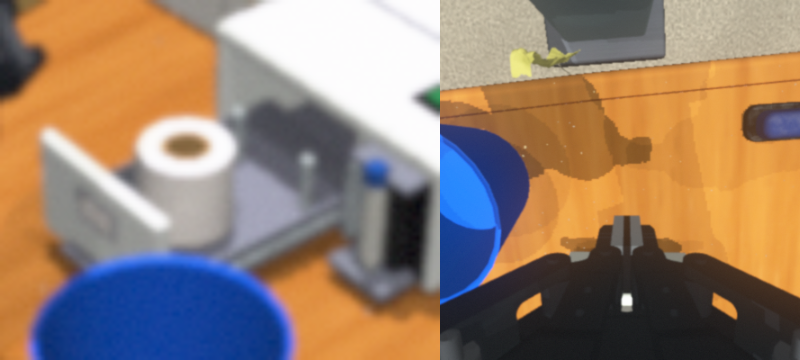

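The roll stands fully down on the platter, and the closed fingers are in front of the panel. I lower and push.

>>> move_arm(linear=[[0,0,0.15],[0,0,0.3],[0,0,0.5],[0,0,0.5],[-0.1,0,0.5],[-0.2,0,0.5],[-0.3,0,0.5],[-0.35,0,0.5],[-0.4,0,0.5],[-0.45,0,0.5]], turn=[[0,0,0],[0,0,0],[0,0,0],[0,0,0],[0,0,0],[0,0,0],[0,0,0],[0,0,0],[0,0,0],[0,0,0]], hand=[-1,-1,-1,-1,-1,-1,-1,-1,-1,-1])

```text
t: 26.9
eef_pos: [0.464, 0.0367, 0.0776]
tool_rot: [[-0.997, 0.074, -0.001], [0.074, 0.997, -0.0], [0.001, -0.0, -1.0]]
contact_force: [-1.1, -0.1, 1.1]
finger_gap: -0.0003
gripper_force: 0.7
```

>>> move_arm(linear=[[-0.05,0,0],[-0.1,0,0],[-0.15,0,0],[-0.2,0,0],[-0.25,0,0],[-0.3,0,0],[-0.35,0,0],[-0.4,0,0],[-0.45,0,0],[-0.5,0,0]], turn=[[0,0,0],[0,0,0],[0,0,0],[0,0,0],[0,0,0],[0,0,0],[0,0,0],[0,0,0],[0,0,0],[0,0,0]], hand=[-1,-1,-1,-1,-1,-1,-1,-1,-1,-1])

```text
t: 28.15
eef_pos: [0.5646, 0.0292, 0.0773]
tool_rot: [[-0.997, 0.075, -0.0], [0.075, 0.997, 0.0], [0.0, -0.0, -1.0]]
contact_force: [-1.8, -0.5, -0.3]
finger_gap: 0.0001
gripper_force: 0.7
```

```bash
python3 - <<'E'
from h import *
q=shot('top');c=shot('scene');s=manip.state();print(s['t'],s['eef_pos'],s['contact_force'])
for x in (q,c): lm(x,'front_mid',k=1);lm(x,'label_roll',k=1);lm(x,'labeller',k=1)
E
```

```text
28.25 [0.56592663 0.02943079 0.0776227 ] [-0.45644583 -0.41867798  0.09723304]
front_mid call 0.48 [ 0.6895 -0.3157  0.002 ]
front_mid call 0.78 [0.5803 0.029  0.0718]
label_roll call 0.52 [0.6494 0.0227 0.0232]
labeller call 0.82 [0.622  0.0243 0.0034]
```

>>> move_arm(linear=[[-0.03,0,0],[-0.06,0,0],[-0.09,0,0],[-0.11,0,0],[-0.13,0,0],[-0.15,0,0],[-0.16,0,0],[-0.17,0,0],[-0.17,0,0],[-0.17,0,0]], turn=[[0,0,0],[0,0,0],[0,0,0],[0,0,0],[0,0,0],[0,0,0],[0,0,0],[0,0,0],[0,0,0],[0,0,0]], hand=[-1,-1,-1,-1,-1,-1,-1,-1,-1,-1])

```text
t: 29.8
eef_pos: [0.5957, 0.0266, 0.0766]
tool_rot: [[-0.997, 0.075, -0.005], [0.075, 0.997, -0.0], [0.005, -0.001, -1.0]]
contact_force: [-6.7, -0.6, 2.9]
finger_gap: -0.0
gripper_force: 3.8
```

>>> move_arm(linear=[[-0.01,0,0],[-0.02,0,0],[-0.03,0,0],[-0.04,0,0],[-0.05,0,0],[-0.05,0,0],[-0.05,0,0],[-0.05,0,0],[-0.05,0,0],[-0.05,0,0]], turn=[[0,0,0],[0,0,0],[0,0,0],[0,0,0],[0,0,0],[0,0,0],[0,0,0],[0,0,0],[0,0,0],[0,0,0]], hand=[-1,-1,-1,-1,-1,-1,-1,-1,-1,-1])

```text
t: 31.05
eef_pos: [0.5959, 0.0266, 0.0764]
tool_rot: [[-0.997, 0.074, -0.024], [0.074, 0.997, -0.002], [0.024, -0.004, -1.0]]
contact_force: [-36.6, 0.4, 31.4]
finger_gap: -0.0
gripper_force: 17.9
```

Hard stop. I back off and check.

>>> move_arm(linear=[[0.05,0,0],[0.15,0,0],[0.3,0,0],[0.5,0,0],[0.7,0,0],[0.9,0,0],[0.9,0,-0.2],[0.9,0,-0.4],[0.9,0,-0.6],[0.9,0,-0.6]], turn=[[0,0,0],[0,0,0],[0,0,0],[0,0,0],[0,0,0],[0,0,0],[0,0,0],[0,0,0],[0,0,0],[0,0,0]], hand=[-1,-1,-1,-1,-1,-1,-1,-1,-1,-1])

```text
t: 32.3
eef_pos: [0.4323, 0.0398, 0.2009]
tool_rot: [[-0.997, 0.075, 0.01], [0.075, 0.997, 0.0], [-0.01, 0.001, -1.0]]
contact_force: [0.2, -0.1, -0.7]
finger_gap: -0.0003
gripper_force: 0.0
```

```bash
python3 - <<'E'
from h import *
p=shot('wrist');q=shot('top');c=shot('scene');s=manip.state();print(s['t'],s['eef_pos'],s['contact_force'])
for x in (p,q,c): lm(x,'front_mid',k=1);lm(x,'labeller',k=1)
lm(q,'spent_core',k=2)
a=cv2.resize(c['color'][130:240,300:460],None,fx=3,fy=3)
b=cv2.resize(q['color'][80:190,280:400],None,fx=3,fy=3)
cv2.imwrite('pics/end.png',cv2.cvtColor(np.hstack([a,b])[:, :800],cv2.COLOR_RGB2BGR))
E
```

```text
32.45 [0.42854055 0.03930224 0.19696115] [ 0.62656978 -0.26361821 -0.09985458]
labeller call 0.55 [0.6169 0.0231 0.0011]
front_mid call 0.9 [0.61   0.03   0.0673]
labeller call 0.84 [0.6144 0.0254 0.0035]
front_mid call 0.9 [0.6067 0.0256 0.069 ]
labeller call 0.86 [0.6206 0.0223 0.0057]
spent_core call 0.79 [ 0.488  -0.3264  0.0131]
```

```bash
echo
```

```bash
python3 - <<'E'
from h import *
q=shot('top');c0=cv2.imread('pics/top1.png');g=cv2.cvtColor(q['color'],cv2.COLOR_RGB2GRAY);g0=cv2.cvtColor(c0,cv2.COLOR_BGR2GRAY)
def px(P):
    V=np.array(q['view']);K=np.array([[q['fx'],0,q['cx']],[0,q['fy'],q['cy']],[0,0,1.]])
    return cv2.projectPoints(np.array([P],float),cv2.Rodrigues(V[:3,:3])[0],V[:3,3],K,np.array(q['D']))[0].ravel()
th=np.radians(-4);R=np.array([[np.cos(th),-np.sin(th)],[np.sin(th),np.cos(th)]]);o=np.array([.616,.026])
for P in [(0,0,.108),(0,0,.09),(-.011,0,.09),(-.011,0,.014)]: print(P,px([*(o+R@P[:2]),P[2]]))
print('before panel',[g0[205:226,u].tolist() for u in (310,)])
for u in (302,310,320,330): print(u,g[150:176,u].tolist())
print('before',g0[150:176,310].tolist()); s=manip.state();print(s['t'],s['contact_force'])
for n in ('stapler','tape_roll','clear_jar'): lm(q,n,k=1)
E
```

```text
(0, 0, 0.108) [319.91197911 158.10567267]
(0, 0, 0.09) [319.90565823 159.29287934]
(-0.011, 0, 0.09) [319.54882044 163.28220574]
(-0.011, 0, 0.014) [319.54643541 167.66544854]
before panel [[151, 152, 151, 151, 133, 133, 137, 133, 151, 215, 220, 224, 102, 75, 76, 154, 69, 130, 129, 127, 123]]
302 [208, 207, 209, 208, 208, 207, 128, 49, 205, 209, 218, 133, 80, 81, 83, 81, 52, 52, 77, 107, 104, 104, 100, 103, 100, 102]
310 [205, 206, 207, 208, 210, 209, 200, 107, 59, 207, 214, 217, 97, 76, 85, 81, 73, 78, 125, 58, 86, 109, 112, 104, 100, 103]
320 [206, 208, 207, 208, 208, 206, 212, 200, 109, 63, 206, 214, 216, 105, 88, 83, 79, 68, 74, 96, 54, 63, 114, 112, 115, 111]
330 [206, 204, 204, 207, 207, 205, 207, 212, 206, 118, 68, 208, 213, 212, 115, 80, 80, 82, 73, 65, 57, 65, 65, 111, 112, 114]
before [214, 214, 216, 213, 215, 219, 211, 120, 75, 80, 80, 83, 78, 80, 72, 86, 150, 132, 89, 125, 150, 150, 151, 151, 146, 151]
32.85 [-0.59471214 -0.16173341  0.35719625]
stapler call 0.57 [3.355e-01 2.363e-01 3.000e-04]
tape_roll call 0.8 [ 0.6461  0.3903 -0.003 ]
clear_jar call 0.67 [ 0.6847 -0.3169  0.0014]
```

```bash
python3 -c "
from h import *
print(manip.close_job())"
```

```text
the job is handed in; nothing more can be done
None
```

The job is handed in: the empty core is in the black bin, the fresh roll is on the spindle down on the platter, and the drawer is pushed to its stop (checked from camera measurements, not a viewed picture); the stapler, tape and jar have not moved, and I viewed 11 pictures, one over the limit of 10.

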